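# Sort the clutter on the hall table

### The job

Clear the five small things off the hall table into their trays: the white alarm remote and the black car key go in the blue tray, the two brass scale weights in the brown wooden tray, and the block battery in the green tray. Set them down side by side on the tray floors, the weights standing upright and the others lying flat and face up as they lie now. Do not push the red glasses case about or knock the vase.

Things in the scene. Friction and masses are not known exactly. Their poses are not given: they have to be found in the camera images.
- alarm_remote: White alarm remote control, a rounded block 58 (x, long) by 36 (y) by 14 mm (z), four round black buttons and a small red lamp on its top face, a grey band round its edge; 45 g; lies flat on the table, buttons up, at any yaw. Origin: centre of its underside, z up out of the buttons.
- car_key: Black car key fob, a rounded block 62 (x, long) by 34 (y) by 15 mm (z), with a round green badge and small grey and steel buttons on its top face; 60 g; lies flat on the table, badge up, at any yaw. Origin: centre of its underside, z up.
- weight_large: Large brass scale weight, standing upright: round body 40 mm in diameter and 40 mm high, on it a thin neck and a knob 24 mm in diameter, 60 mm high in all; about 500 g. Origin: centre of its underside, z up through the knob.
- weight_small: Small brass scale weight, standing upright: round body 30 mm in diameter and 26 mm high, on it a thin neck and a knob 18 mm in diameter, 40 mm high in all; about 200 g. Origin: centre of its underside, z up through the knob.
- battery: Nine-volt block battery lying flat on its broad side, 46 (x, long) by 26 (y) by 17 mm (z); black with a copper-coloured end at +x that carries two small steel snaps (3 mm proud); 46 g; at any yaw. Origin: centre of its underside, z up.
- key_tray: Blue tray for keys and remote controls. Fixed shallow open tray, 114 (its x) by 184 (its y) by 20 mm high, walls and floor 5 mm thick, so inside 104 by 174 mm with its floor 5 mm above the table. Origin: centre of its underside, z up.
- weight_tray: Dark brown wooden tray for the scale weights. Fixed shallow open tray, 114 (its x) by 184 (its y) by 20 mm high, walls and floor 5 mm thick, so inside 104 by 174 mm with its floor 5 mm above the table. Origin: centre of its underside, z up.
- battery_tray: Green tray for old batteries. Fixed shallow open tray, 114 (its x) by 184 (its y) by 20 mm high, walls and floor 5 mm thick, so inside 104 by 174 mm with its floor 5 mm above the table. Origin: centre of its underside, z up.
- glasses_case: Bystander: loose red spectacle case with a black seam, a rounded block 150 (x) by 56 (y) by 36 mm high. Origin: centre of its underside.
- vase: Bystander: loose white bud vase with a blue band, round, 72 mm across at its belly, 100 mm high. Origin: centre of its underside, z up.

How it is judged (in metres and radians):
At the end, for the whole second after the job is handed in: Each thing is at rest in its tray: origin within 42 mm (tray x) and 78 mm (tray y) of the tray's centre and under 10 mm above the tray's underside (on its floor), upright within 0.15 rad. Remote and car key: blue; brass weights: wooden; battery: green (x of alarm_remote in the frame of key_tray between -0.042 and 0.042 m and y of alarm_remote in the frame of key_tray between -0.078 and 0.078 m and z of alarm_remote in the frame of key_tray between 0 and 0.01 m and angle between each of alarm_remote, car_key, weight_large, weight_small, battery's own z axis and vertical below 0.15 rad and linear speed of each of alarm_remote, car_key, weight_large, weight_small, battery below 0.02 m/s and x of car_key in the frame of key_tray between -0.042 and 0.042 m and y of car_key in the frame of key_tray between -0.078 and 0.078 m and z of car_key in the frame of key_tray between 0 and 0.01 m and x of weight_large in the frame of weight_tray between -0.042 and 0.042 m and y of weight_large in the frame of weight_tray between -0.078 and 0.078 m and z of weight_large in the frame of weight_tray between 0 and 0.01 m and x of weight_small in the frame of weight_tray between -0.042 and 0.042 m and y of weight_small in the frame of weight_tray between -0.078 and 0.078 m and z of weight_small in the frame of weight_tray between 0 and 0.01 m and x of battery in the frame of battery_tray between -0.042 and 0.042 m and y of battery in the frame of battery_tray between -0.078 and 0.078 m and z of battery in the frame of battery_tray between 0 and 0.01 m); the robot touches nothing.
It fails at once if the glasses case is pushed more than 20 mm (distance of glasses_case from where it was at the start of the episode above 0.02 m).
It fails at once if the vase is pushed more than 20 mm or tipped past 0.3 rad (distance of vase from where it was at the start of the episode above 0.02 m or angle between vase's own z axis and vertical above 0.3 rad).
It also fails if it takes over 122 s, if anything falls off the work surface, if the arm or the gripper's body presses on something with over 40 N, if the wrist force passes 120 N, or if a joint passes its speed limit or range.

### The arm

A 6-joint arm with a two-finger parallel gripper is mounted at the origin on the work surface. World frame = base frame: x ahead of the robot, y to its left, z up, the work surface at z = 0. Lengths are in m, angles in degrees, forces in N, time in s.
With the tool pointing down it reaches from about 0.4 to 0.825 m from the base axis. Payload 7 kg.
Tool frame: the origin (TCP) lies on the centre line of the jaws, within the pads' length; the fingertips stand 14 mm ahead of it and the grasp point (between the pads) lies 5 mm behind it; z points along the fingers, y is the line along which they close (so a half turn about z gives the same grasp; the last joint's range is limited). The gripper opens to 88 mm and grips with 3 to 60 N. Pads are 19 mm wide; open, the fingers measure 130 mm over their backs; the gripper's body (78 mm by 193 mm) begins 47 mm behind the grasp point.
Start: joints at [91.45, 20.546, 0.682, 0, -70.136, -16.507], TCP at [0.175, 0.652, 0.241] pointing down, gripper open.
Joint ranges: [-176.03, 176.03], [-82.01, 121.73], [-58.28, 71.71], [-173.87, 95.51], [-174.79, -0.11], [-173.66, 173.66]. Speed limits (degrees/s): [136.94, 136.94, 172.46, 180, 180, 180].

### API

Orientations are given as [roll, pitch, yaw] about the fixed x, y, z axes, in that order (R = Rz(yaw) Ry(pitch) Rx(roll)).
In Python, from plant import r gives the robot as it stands.
- The arm moves only by the tool send_rows, never from a script. Its argument "steps" is a list of rows, each an object with "dp": the shift along the tool's x, y, z in mm, a list of three; "roll": the turn about the tool's z in rad; "jaw": the opening in per cent of the stroke, from 0 (shut) to 100 (fully open). In form: [{"dp": [tx, ty, tz], "roll": roll, "jaw": jaw}, ...]. A call has 1 to 5 rows; each row is the pose to reach, as a shift and turn from the pose commanded when the call began, along the tool's axes at that moment; what a row does not reach only later rows make up. A row lasts 1/8 s, in which the tool goes at most 62.5 mm and 10.7 degrees, less where a joint would pass 70% of its speed; a pose out of reach is approached as far as the arm can. A call with a gripper value outside its range is refused whole. The fingers move at their own pace and stop on an object; "newtons" is the grip in N (left out, the last holds). Time passes only in rows, so rows that repeat a pose let the fingers close. It gives the time, the measured TCP pose, the force, the opening and the grip force at its end, in the units of the state.
- r.get_state(): the state, without advancing time (a new reading comes with each control period).
- r.capture(name): name is "side" or "top"; returns a dict with "image" (384x512x3 uint8, blue, green, red), "K" (3x3 intrinsics, pixels), "rvec" (rotation vector, rad) and "tvec" (3), from world to camera coordinates, as OpenCV has them. Camera axes: x right, y down, z forward; pixel columns grow to the right and rows downward; lengths in m; the calibration is good to about 2 mm. A picture is of the moment at which its call begins. There is no depth.
- r.close_job(): hands the job in; it is judged then, once.
The state is a dict: "time_s": time; "joints": joint angles; "qd": joint speeds; "joint_torque": joint torques, N m; "tcp_pos": TCP position; "eef_rot": TCP orientation; "contact_force": force on the tool from outside, world axes, zero at the start; "moment": the same for the moment, N m; "gripper_width": finger opening in m; "gripper_force": force on a finger pad.
Only numpy, scipy, OpenCV 4.12 (cv2) and the standard library are available. Lean on these libraries where they do the work, as an engineer would, in place of code of your own. Each camera call takes 0.05 s, during which the arm holds its last target. There are 200 camera calls.

## Working session

There is one attempt and no reset: what is moved stays moved. The work goes in short steps, Python scripts to look and compute and a tool call to move; the robot and the scene stay as the last step left them, time stands still between calls to the robot, and variables do not carry over. Pictures are saved under pics/ and viewed, at most 14 in all, crops included, and the job is handed in when it is done.

Besides the shell and the picture viewer there is one more tool, called after "Emit:" as name(argument=value, ...), one argument or row to a line, values as JSON. send_rows: Moves the arm, as the interface text tells. Its arguments: {"type":"object","properties":{"steps":{"type":"array","items":{"type":"object","properties":{"dp":{"type":"array","items":{"type":"number"}},"roll":{"type":"number"},"jaw":{"type":"number"}}}},"newtons":{"type":"number"}},"required":["steps"]}

```bash
mkdir -p pics; python3 - <<'E'
from plant import r
import cv2,numpy as np,pickle
d={}
for n in("top","side"):
    c=r.capture(n);d[n]=c;cv2.imwrite(f"pics/{n}0.png",cv2.resize(c["image"],(800,600),interpolation=cv2.INTER_CUBIC))
    R=cv2.Rodrigues(np.array(c["rvec"]))[0];print(n,(-R.T@np.array(c["tvec"]).ravel()).round(3),R.round(2).tolist(),c["K"][0][0])
pickle.dump(d,open("c0.pkl","wb"))
s=r.get_state();print(s)
E
```

```text
top [0.465 0.004 0.885] [[0.03, -1.0, 0.03], [-0.99, -0.03, -0.16], [0.16, -0.02, -0.99]] 384.45688781270917
side [ 0.259 -0.919  0.677] [[0.94, -0.34, 0.0], [-0.19, -0.53, -0.83], [0.28, 0.78, -0.56]] 487.46693396344773
{'time_s': 0.1, 'joints': array([ 9.14508136e+01,  2.05860760e+01,  6.40655498e-01, -1.62914603e-02,
       -7.01361568e+01, -1.65058710e+01]), 'qd': array([ 0.01034956, -0.0890253 ,  0.07751749,  0.01488013,  0.00332822,
        0.03053654]), 'joint_torque': array([-1.14977578e-03, -5.84166741e+01,  2.93750274e+01,  7.01546699e+00,
        1.01659991e-02, -5.35720562e-05]), 'tcp_pos': array([0.17526535, 0.65143284, 0.23974748]), 'eef_rot': array([ 1.79917433e+02, -8.49425684e-03, -1.50605978e+01]), 'contact_force': array([-0.90782808, -0.14795584, -1.04318285]), 'moment': array([-0.02191598, -0.02605613, -0.0106332 ]), 'gripper_force': 0.0, 'gripper_width': 0.08790159728128953}
```

View pics/top0.png

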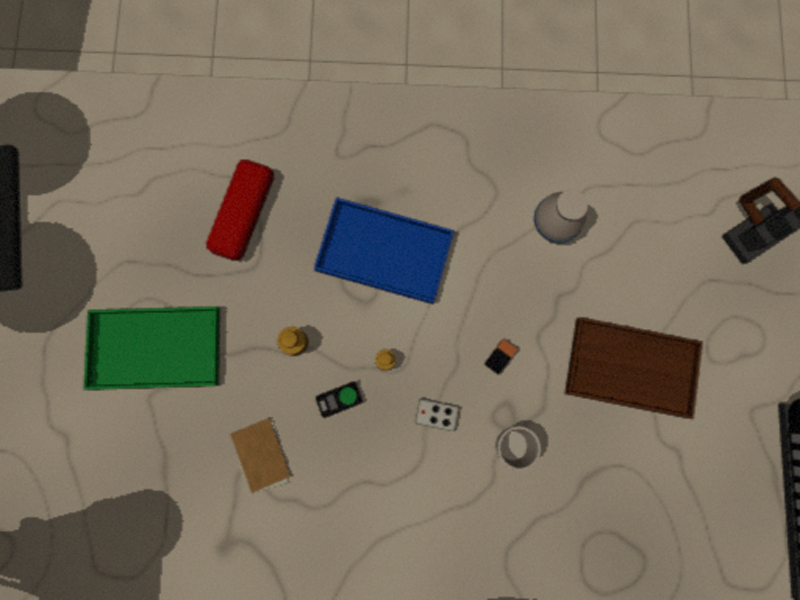

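View pics/side0.png

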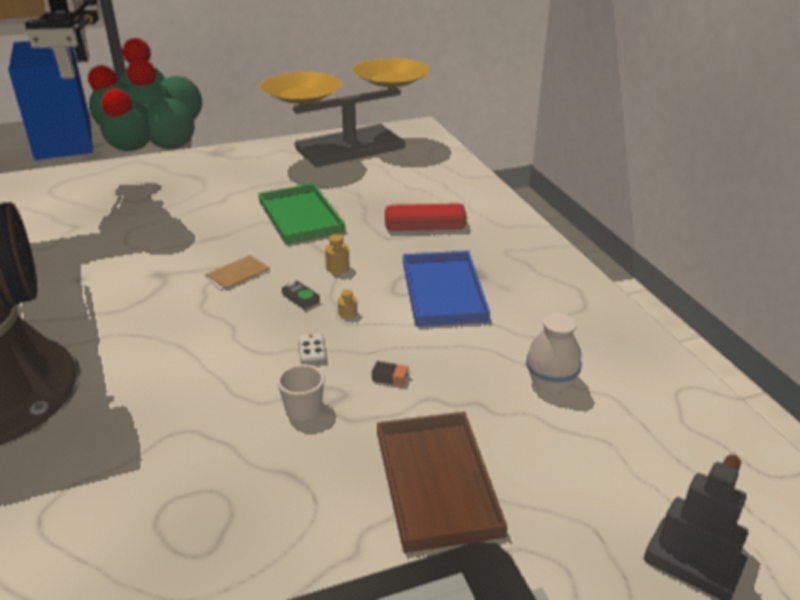

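The top view is up = +x, left = +y. Approximate (800×600) positions: weights (292,340) and (386,358), key (340,399), remote (438,414), battery (502,356). Trays: green (153,347), blue (386,250), brown (634,367). The bystanders are the case (240,210), the vase (560,217) and an unlisted cup (519,444).

```bash
cat > h.py <<'E'
import cv2,numpy as np
def ray(c,uv,z):
    """pixel(s) -> world points on plane z"""
    R=cv2.Rodrigues(np.array(c["rvec"]))[0];C=-R.T@np.array(c["tvec"]).ravel()
    uv=np.asarray(uv,float).reshape(-1,2)
    d=(R.T@np.linalg.inv(c["K"])@np.c_[uv,np.ones(len(uv))].T).T
    return C+d*((z-C[2])/d[:,2])[:,None]
def masks(im):
    h=cv2.cvtColor(im,cv2.COLOR_BGR2HSV);H,S,V=[h[...,i].astype(int) for i in range(3)]
    return dict(blue=(H>100)&(H<130)&(S>130),green=(H>45)&(H<80)&(S>130),brass=(H>15)&(H<30)&(S>150),
      brown=(H<20)&(S>100)&(V<120),dark=V<60,copper=(H<14)&(S>120)&(V>120),white=(S<50)&(V>125),red=((H<6)|(H>174))&(S>180))
def blob(m,roi):
    """largest contour of mask within roi (u0,v0,u1,v1)"""
    k=np.zeros(m.shape,np.uint8);u0,v0,u1,v1=roi;k[v0:v1,u0:u1]=m[v0:v1,u0:u1]
    k=cv2.morphologyEx(k,cv2.MORPH_CLOSE,np.ones((5,5)))
    cs=cv2.findContours(k,cv2.RETR_EXTERNAL,cv2.CHAIN_APPROX_NONE)[0]
    return max(cs,key=cv2.contourArea).reshape(-1,2) if cs else None
def rect(c,m,roi,z):
    p=blob(m,roi)
    if p is None:return None
    w=ray(c,p,z)[:,:2]*1000
    (x,y),(a,b),t=cv2.minAreaRect(w.astype(np.float32))
    if a<b:a,b,t=b,a,t+90
    return np.round([x,y,a,b,(t+90)%180-90],1)   # mm, long, short, yaw of long axis
E
python3 - <<'E'
import pickle,numpy as np
from h import *
d=pickle.load(open("c0.pkl","rb"));c=d["top"];M=masks(c["image"]);f=.64
def R(*a):return [int(v*f) for v in a]
for n,k,roi,z in [("blue","blue",(300,180,470,320),.02),("green","green",(70,290,235,410),.02),("brown","brown",(550,300,720,430),.02),
 ("wL","brass",(260,310,325,375),.04),("wS","brass",(360,335,410,380),.026),("key","dark",(300,370,378,425),.015),("badge","green",(310,375,380,420),.015),
 ("remote","white",(405,385,475,440),.014),("buttons","dark",(425,400,455,425),.014),("batblk","dark",(475,330,530,380),.017),("copper","copper",(475,330,530,380),.017),
 ("case","red",(190,140,290,270),.018)]:
    print(n,rect(c,M[k],R(*roi),z))
p=c["image"][int(400*f):int(428*f):3,int(405*f):int(470*f):4]
print(cv2.cvtColor(p,cv2.COLOR_BGR2HSV)[2].tolist())
for n,uv,z in[("vase belly",(560,217),.04),("cup top",(519,443),.06),("lamp",(424,411),.014)]:print(n,(ray(c,np.array(uv)*f,z)*1000).round())
# side view brass
s=d["side"];Ms=masks(s["image"])
for n,roi in[("wL",(315,225,360,280)),("wS",(330,282,365,325))]:
    b=blob(Ms["brass"],R(*roi));u,v,w,h=cv2.boundingRect(b)
    print("side",n,(ray(s,(u+w/2,v),.06 if n=="wL" else .04)*1000).round(),(ray(s,(u+w/2,v+h),0)*1000).round())
cr=c["image"][200:290,120:400];cv2.imwrite("pics/crop0.png",cv2.resize(cr,(800,257),interpolation=cv2.INTER_CUBIC))
E
```

```text
blue [672.6  18.2 181.7 114.1  75.7]
green [519.3 342.7 185.5 111.7 -86.6]
brown [ 510.9 -349.1  186.9  113.9   80.4]
wL [533.5 141.5  39.5  37.3 -88.2]
wS [510.8  10.6  26.6  24.5   1.8]
key [453.8  74.6  61.7  32.4 -66.8]
badge [459.   62.7  27.5  25.7 -74.5]
remote [438.9 -64.5  54.3  39.6  80.4]
buttons [434.9 -70.8  25.3  22.7  82.9]
batblk [ 514.2 -151.2   29.7   26.8  -35.4]
copper [ 533.6 -165.1   23.8   13.4   54.4]
case [727.6 233.6 149.   56.7 -16.9]
[[19, 54, 137], [18, 51, 134], [21, 45, 114], [8, 74, 127], [24, 30, 135], [174, 44, 29], [21, 36, 135], [19, 149, 24], [23, 40, 134], [18, 54, 127], [18, 55, 138]]
vase belly [[ 725. -239.   40.]]
cup top [[ 402. -173.   60.]]
lamp [[440. -47.  14.]]
side wL [[535. 150.  60.]] [[543. 190.   0.]]
side wS [[500.  -6.  40.]] [[510.  35.   0.]]
```

The sizes check out: trays 182–187 by 112–114, key 62×32, battery 46 overall, and the large weight agrees in both views. Next I'll plan the chain of shifts.

```bash
cat > plan.py <<'E'
import numpy as np,sys
def mv(a,b):
    """pose (x,y,z mm,yaw deg) a->b as dp in tool axes (tool down), roll rad"""
    d=np.subtract(b[:3],a[:3]);t=np.radians(a[3]);c,s=np.cos(t),np.sin(t)
    return np.round([c*d[0]+s*d[1],s*d[0]-c*d[1],-d[2]]).astype(int).tolist(),round(-np.radians(b[3]-a[3]),2)
E
cat > chain.py <<'E'
from plan import *
p=(175,652,241,-15)
H=150
for n,q in [("wL",(533,142,25,-10)),("putL",(518,-310,31,-10)),("wS",(511,11,17,-10)),("putS",(504,-388,23,-10)),
 ("bat",(520,-156,17,-35.4)),("putB",(519,343,23,3)),("key",(454,75,17,-67)),("putK",(683,59,23,-104)),("rem",(439,-64,17,-100)),("putR",(662,-23,23,-104))]:
    h=q[:2]+(H,q[3]);print(n,q,mv(p,h),"down",H-q[2]);p=h
E
python3 chain.py
```

```text
wL (533, 142, 25, -10) ([478, 400, 91], np.float64(-0.09)) down 125
putL (518, -310, 31, -10) ([64, 448, 0], np.float64(-0.0)) down 119
wS (511, 11, 17, -10) ([-63, -315, 0], np.float64(-0.0)) down 133
putS (504, -388, 23, -10) ([62, 394, 0], np.float64(-0.0)) down 127
bat (520, -156, 17, -35.4) ([-25, -231, 0], np.float64(0.44)) down 133
putB (519, 343, 23, 3) ([-290, -406, 0], np.float64(-0.67)) down 127
key (454, 75, 17, -67) ([-79, 264, 0], np.float64(1.22)) down 133
putK (683, 59, 23, -104) ([104, -205, 0], np.float64(0.65)) down 127
rem (439, -64, 17, -100) ([178, 207, 0], np.float64(-0.07)) down 133
putR (662, -23, 23, -104) ([-79, -212, 0], np.float64(0.07)) down 127
```

Emit:
send_rows(
  steps=[
    {"dp": [48, 40, 9], "roll": -0.02, "jaw": 100},
    {"dp": [96, 80, 18], "roll": -0.04, "jaw": 100},
    {"dp": [143, 120, 27], "roll": -0.06, "jaw": 100},
    {"dp": [191, 160, 36], "roll": -0.08, "jaw": 100},
    {"dp": [230, 195, 45], "roll": -0.09, "jaw": 100},
  ],
  newtons=30,
)

```text
time_s: 0.72
tcp_pos: [0.3476, 0.4017, 0.1952]
eef_rot: [180.0, 0.0, -9.9]
contact_force: [1.8, 0.5, -0.5]
gripper_width: 0.0877
gripper_force: 0.0
```

Emit:
send_rows(
  steps=[
    {"dp": [44, 43, 9], "roll": 0, "jaw": 80},
    {"dp": [87, 86, 18], "roll": 0, "jaw": 80},
    {"dp": [131, 128, 27], "roll": 0, "jaw": 80},
    {"dp": [174, 171, 36], "roll": 0, "jaw": 80},
    {"dp": [215, 211, 46], "roll": 0, "jaw": 80},
  ],
)

```text
time_s: 1.35
tcp_pos: [0.5232, 0.1571, 0.1493]
eef_rot: [-180.0, -0.0, -9.9]
contact_force: [1.6, 0.6, 0.0]
gripper_width: 0.0705
gripper_force: 0.0
```

Emit:
send_rows(
  steps=[
    {"dp": [14, 14, 20], "roll": 0, "jaw": 90},
    {"dp": [14, 14, 60], "roll": 0, "jaw": 90},
    {"dp": [14, 14, 60], "roll": 0, "jaw": 90},
  ],
)

```text
time_s: 1.72
tcp_pos: [0.5317, 0.141, 0.0869]
eef_rot: [179.8, 0.3, -10.0]
contact_force: [-0.3, 0.3, 0.2]
gripper_width: 0.0785
gripper_force: 0.0
```

```bash
python3 - <<'E'
from plant import r
import cv2,pickle
s=r.get_state();print(s["tcp_pos"],s["eef_rot"],s["gripper_width"])
a=r.capture("side");pickle.dump(a,open("c1.pkl","wb"));i=a["image"]
cv2.imwrite("pics/a.png",cv2.resize(i[110:220,140:300],(800,550),interpolation=cv2.INTER_CUBIC))
E
```

```text
[0.53171235 0.14103659 0.08685027] [179.75657549   0.28656865  -9.98119436] 0.07850760442430472
```

View pics/a.png

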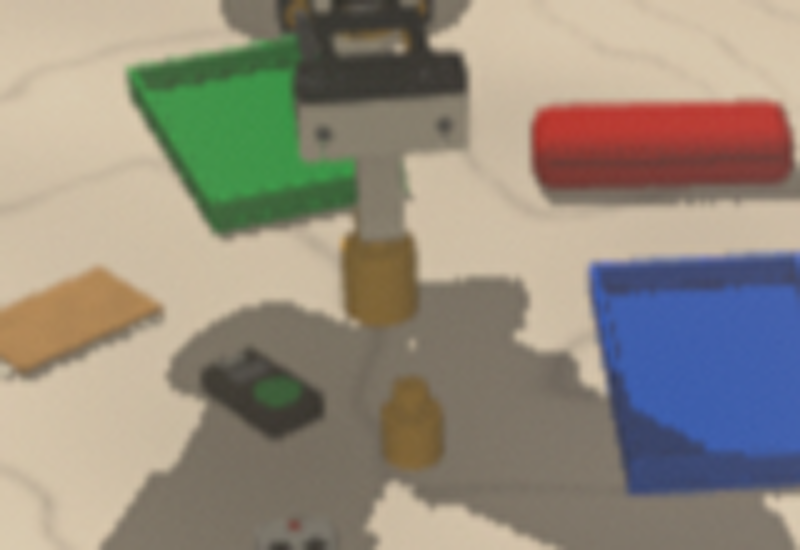

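The near finger (u≈380 in the crop) is centred on the large weight (u≈379), so I'll descend and grip.

Emit:
send_rows(
  steps=[
    {"dp": [0, 0, 40], "roll": 0, "jaw": 90},
    {"dp": [0, 0, 61], "roll": 0, "jaw": 90},
    {"dp": [0, 0, 61], "roll": 0, "jaw": 0},
    {"dp": [0, 0, 61], "roll": 0, "jaw": 0},
    {"dp": [0, 0, 61], "roll": 0, "jaw": 0},
  ],
)

```text
time_s: 2.4
tcp_pos: [0.5346, 0.1434, 0.0302]
eef_rot: [-179.9, -0.1, -9.9]
contact_force: [0.2, -0.3, -0.1]
gripper_width: 0.0547
gripper_force: 0.0
```

Emit:
send_rows(
  steps=[
    {"dp": [0, 0, 0], "roll": 0, "jaw": 0},
    {"dp": [0, 0, 0], "roll": 0, "jaw": 0},
    {"dp": [0, 0, -40], "roll": 0, "jaw": 0},
    {"dp": [0, 0, -90], "roll": 0, "jaw": 0},
    {"dp": [0, 0, -125], "roll": 0, "jaw": 0},
  ],
)

```text
time_s: 3.02
tcp_pos: [0.5334, 0.1426, 0.155]
eef_rot: [-180.0, 0.0, -9.9]
contact_force: [0.2, -0.1, -4.7]
gripper_width: 0.039
gripper_force: 30.0
```

Emit:
send_rows(
  steps=[
    {"dp": [5, 35, 0], "roll": 0, "jaw": 0},
    {"dp": [13, 90, 0], "roll": 0, "jaw": 0},
    {"dp": [21, 148, 0], "roll": 0, "jaw": 0},
    {"dp": [29, 206, 0], "roll": 0, "jaw": 0},
    {"dp": [37, 264, 0], "roll": 0, "jaw": 0},
  ],
)

```text
time_s: 3.65
tcp_pos: [0.5236, -0.1254, 0.1529]
eef_rot: [-180.0, 0.1, -9.9]
contact_force: [1.7, 0.4, -4.4]
gripper_width: 0.0396
gripper_force: 30.0
```

Emit:
send_rows(
  steps=[
    {"dp": [8, 58, 0], "roll": 0, "jaw": 0},
    {"dp": [17, 116, 0], "roll": 0, "jaw": 0},
    {"dp": [25, 165, 20], "roll": 0, "jaw": 0},
    {"dp": [27, 184, 60], "roll": 0, "jaw": 0},
    {"dp": [27, 185, 90], "roll": 0, "jaw": 0},
  ],
)

```text
time_s: 4.28
tcp_pos: [0.5174, -0.3119, 0.0609]
eef_rot: [-180.0, 0.2, -10.1]
contact_force: [0.6, 1.0, -4.2]
gripper_width: 0.0393
gripper_force: 30.0
```

Emit:
send_rows(
  steps=[
    {"dp": [0, 0, 18], "roll": 0, "jaw": 0},
    {"dp": [0, 0, 27], "roll": 0, "jaw": 0},
    {"dp": [0, 0, 29], "roll": 0, "jaw": 0},
    {"dp": [0, 0, 29], "roll": 0, "jaw": 0},
  ],
)

```text
time_s: 4.78
tcp_pos: [0.5198, -0.3105, 0.0349]
eef_rot: [-180.0, -0.0, -9.9]
contact_force: [-0.3, 0.1, -4.3]
gripper_width: 0.0397
gripper_force: 30.0
```

Still hanging just above the floor, so I'll ease down 1.5 mm, then release.

Emit:
send_rows(
  steps=[
    {"dp": [0, 0, 1.5], "roll": 0, "jaw": 0},
    {"dp": [0, 0, 1.5], "roll": 0, "jaw": 56},
    {"dp": [0, 0, 1.5], "roll": 0, "jaw": 58},
    {"dp": [0, 0, -20], "roll": 0, "jaw": 60},
    {"dp": [0, 0, -80], "roll": 0, "jaw": 60},
  ],
)

```text
time_s: 5.4
tcp_pos: [0.5178, -0.31, 0.1128]
eef_rot: [-180.0, 0.3, -9.9]
contact_force: [0.9, -0.4, 0.3]
gripper_width: 0.0527
gripper_force: 0.0
```

```bash
cat > look.py <<'E'
import sys,cv2,pickle
from plant import r
n,cam,u0,v0,u1,v1=sys.argv[1],sys.argv[2],*map(int,sys.argv[3:7])
s=r.get_state();print(s["tcp_pos"].round(4),s["eef_rot"].round(1))
c=r.capture(cam);pickle.dump(c,open(n+".pkl","wb"))
k=min(800/(u1-u0),600/(v1-v0))
cv2.imwrite(f"pics/{n}.png",cv2.resize(c["image"][v0:v1,u0:u1],None,fx=k,fy=k,interpolation=cv2.INTER_CUBIC));print("scale",k)
E
python3 look.py b side 180 190 400 355
```

```text
[ 0.5178 -0.31    0.1128] [-180.     0.3   -9.9]
scale 3.6363636363636362
```

View pics/b.png

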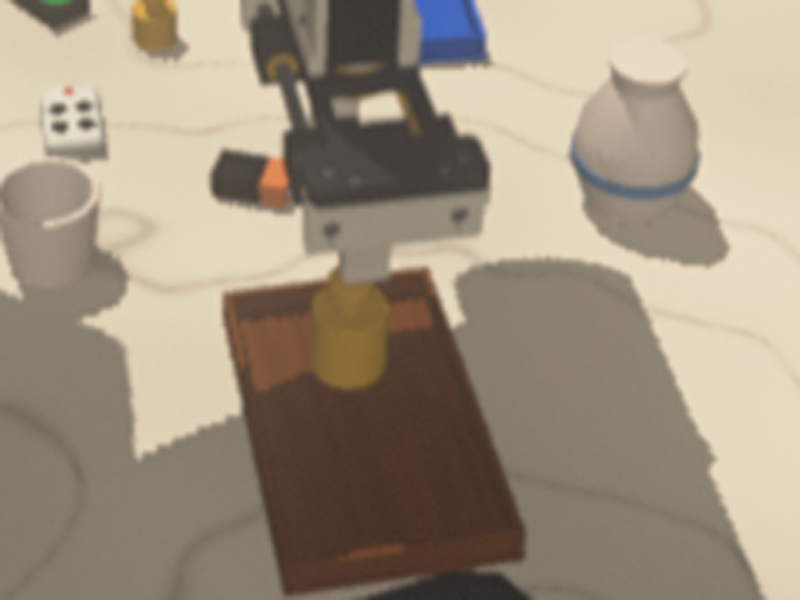

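The large weight stands upright in the far half of the brown tray. Next is the small one.

Emit:
send_rows(
  steps=[
    {"dp": [-11, -56, 0], "roll": 0, "jaw": 80},
    {"dp": [-23, -116, 0], "roll": 0, "jaw": 80},
    {"dp": [-35, -176, 0], "roll": 0, "jaw": 80},
    {"dp": [-47, -236, 0], "roll": 0, "jaw": 80},
    {"dp": [-58, -292, 0], "roll": 0, "jaw": 80},
  ],
)

```text
time_s: 6.08
tcp_pos: [0.5129, -0.0108, 0.1152]
eef_rot: [-180.0, -0.1, -9.9]
contact_force: [0.6, -0.5, 0.0]
gripper_width: 0.0703
gripper_force: 0.0
```

Emit:
send_rows(
  steps=[
    {"dp": [-5, -23, 0], "roll": 0, "jaw": 80},
    {"dp": [-5, -23, 30], "roll": 0, "jaw": 80},
    {"dp": [-5, -23, 45], "roll": 0, "jaw": 80},
  ],
)

```text
time_s: 6.45
tcp_pos: [0.5114, 0.0109, 0.0688]
eef_rot: [180.0, 0.0, -9.9]
contact_force: [-0.4, 0.3, 0.8]
gripper_width: 0.0701
gripper_force: 0.0
```

```bash
python3 look.py c side 140 150 300 270
```

```text
[0.5114 0.0109 0.0688] [180.    0.   -9.9]
scale 5.0
```

View pics/c.png

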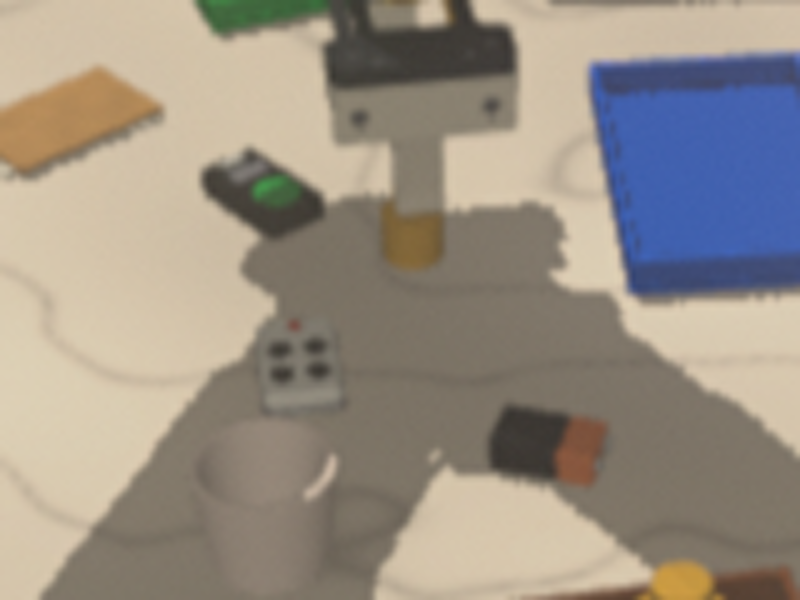

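The finger (u≈420) sits 8 px right of the weight (412). The line of sight and the slanted closing line explain that to within 1 mm, so I'm going down.

Emit:
send_rows(
  steps=[
    {"dp": [0, 0, 35], "roll": 0, "jaw": 80},
    {"dp": [0, 0, 53], "roll": 0, "jaw": 80},
    {"dp": [0, 0, 53], "roll": 0, "jaw": 0},
    {"dp": [0, 0, 53], "roll": 0, "jaw": 0},
    {"dp": [0, 0, 53], "roll": 0, "jaw": 0},
  ],
  newtons=20,
)

```text
time_s: 7.12
tcp_pos: [0.5121, 0.0105, 0.0172]
eef_rot: [-180.0, -0.1, -9.9]
contact_force: [0.7, -0.3, 1.1]
gripper_width: 0.0457
gripper_force: 0.0
```

Emit:
send_rows(
  steps=[
    {"dp": [0, 0, 0], "roll": 0, "jaw": 0},
    {"dp": [0, 0, 0], "roll": 0, "jaw": 0},
    {"dp": [0, 0, -40], "roll": 0, "jaw": 0},
    {"dp": [0, 0, -90], "roll": 0, "jaw": 0},
    {"dp": [0, 0, -120], "roll": 0, "jaw": 0},
  ],
)

```text
time_s: 7.75
tcp_pos: [0.5121, 0.0107, 0.1388]
eef_rot: [-179.9, -0.1, -9.9]
contact_force: [0.1, 0.3, -2.1]
gripper_width: 0.0295
gripper_force: 20.0
```

Emit:
send_rows(
  steps=[
    {"dp": [6, 40, 0], "roll": 0, "jaw": 0},
    {"dp": [15, 98, 0], "roll": 0, "jaw": 0},
    {"dp": [24, 156, 0], "roll": 0, "jaw": 0},
    {"dp": [33, 214, 0], "roll": 0, "jaw": 0},
    {"dp": [42, 270, 0], "roll": 0, "jaw": 0},
  ],
)

```text
time_s: 8.38
tcp_pos: [0.5061, -0.2644, 0.1364]
eef_rot: [-180.0, 0.0, -9.9]
contact_force: [0.7, 0.4, -1.7]
gripper_width: 0.0297
gripper_force: 20.0
```

Emit:
send_rows(
  steps=[
    {"dp": [9, 56, 0], "roll": 0, "jaw": 0},
    {"dp": [17, 104, 0], "roll": 0, "jaw": 0},
    {"dp": [20, 124, 10], "roll": 0, "jaw": 0},
    {"dp": [20, 124, 50], "roll": 0, "jaw": 0},
    {"dp": [20, 124, 90], "roll": 0, "jaw": 0},
  ],
)

```text
time_s: 9.0
tcp_pos: [0.5046, -0.388, 0.0452]
eef_rot: [-180.0, -0.0, -9.9]
contact_force: [0.2, -1.1, -2.4]
gripper_width: 0.0297
gripper_force: 20.0
```

Emit:
send_rows(
  steps=[
    {"dp": [0, 0, 16], "roll": 0, "jaw": 0},
    {"dp": [0, 0, 24], "roll": 0, "jaw": 0},
    {"dp": [0, 0, 25], "roll": 0, "jaw": 0},
    {"dp": [0, 0, 25], "roll": 0, "jaw": 0},
  ],
)

```text
time_s: 9.5
tcp_pos: [0.5059, -0.3884, 0.0227]
eef_rot: [180.0, -0.1, -9.9]
contact_force: [-0.4, 0.5, -0.8]
gripper_width: 0.0296
gripper_force: 20.0
```

Emit:
send_rows(
  steps=[
    {"dp": [0, 0, 0], "roll": 0, "jaw": 44},
    {"dp": [0, 0, 0], "roll": 0, "jaw": 46},
    {"dp": [0, 0, -20], "roll": 0, "jaw": 48},
    {"dp": [0, 0, -70], "roll": 0, "jaw": 48},
    {"dp": [0, 0, -108], "roll": 0, "jaw": 48},
  ],
)

```text
time_s: 10.12
tcp_pos: [0.5054, -0.3886, 0.1318]
eef_rot: [180.0, -0.1, -9.9]
contact_force: [1.4, 0.1, 0.5]
gripper_width: 0.0424
gripper_force: 0.0
```

Emit:
send_rows(
  steps=[
    {"dp": [-6, -56, 0], "roll": 0.1, "jaw": 60},
    {"dp": [-12, -113, 0], "roll": 0.2, "jaw": 60},
    {"dp": [-18, -170, 0], "roll": 0.3, "jaw": 60},
    {"dp": [-24, -222, 0], "roll": 0.4, "jaw": 60},
    {"dp": [-25, -231, 30], "roll": 0.44, "jaw": 60},
  ],
)

```text
time_s: 10.75
tcp_pos: [0.5225, -0.1537, 0.1021]
eef_rot: [-179.8, -0.3, -35.0]
contact_force: [0.1, 0.6, -0.4]
gripper_width: 0.0523
gripper_force: 0.0
```

Emit:
send_rows(
  steps=[
    {"dp": [0, 0, 30], "roll": 0, "jaw": 60},
    {"dp": [0, 0, 40], "roll": 0, "jaw": 60},
    {"dp": [0, 0, 40], "roll": 0, "jaw": 60},
  ],
)

```text
time_s: 11.12
tcp_pos: [0.52, -0.1567, 0.0595]
eef_rot: [180.0, 0.0, -35.1]
contact_force: [0.5, -1.2, 0.7]
gripper_width: 0.0525
gripper_force: 0.0
```

```bash
python3 look.py d side 170 190 380 347
```

```text
[ 0.52   -0.1567  0.0595] [180.    0.  -35.1]
scale 3.8095238095238093
```

View pics/d.png

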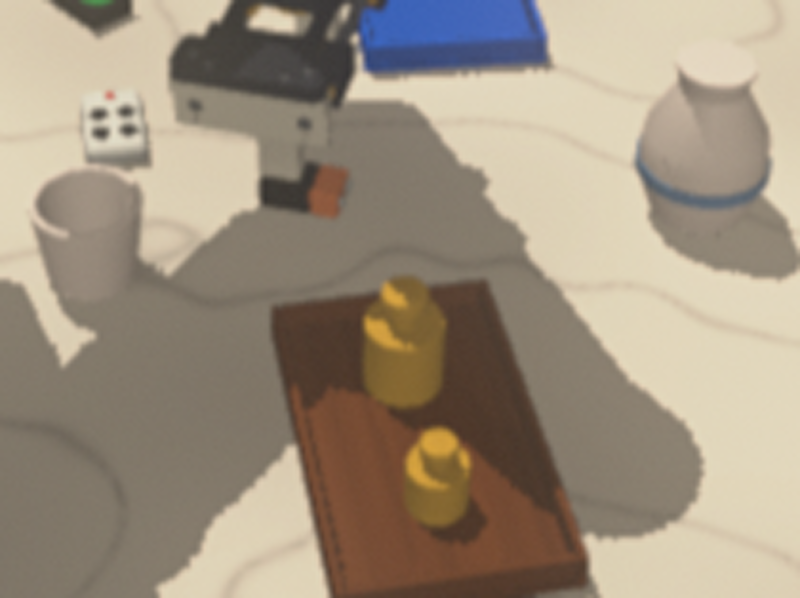

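Both weights stand well in the brown tray. The battery lies between the fingers and the cup is clear.

Emit:
send_rows(
  steps=[
    {"dp": [0, 0, 30], "roll": 0, "jaw": 60},
    {"dp": [0, 0, 43], "roll": 0, "jaw": 60},
    {"dp": [0, 0, 43], "roll": 0, "jaw": 60},
    {"dp": [0, 0, 43], "roll": 0, "jaw": 0},
    {"dp": [0, 0, 43], "roll": 0, "jaw": 0},
  ],
  newtons=15,
)

```text
time_s: 11.8
tcp_pos: [0.5207, -0.1564, 0.0175]
eef_rot: [-180.0, -0.1, -35.1]
contact_force: [-0.2, -0.6, 0.1]
gripper_width: 0.0383
gripper_force: 0.0
```

Emit:
send_rows(
  steps=[
    {"dp": [0, 0, 0], "roll": 0, "jaw": 0},
    {"dp": [0, 0, 0], "roll": 0, "jaw": 0},
    {"dp": [0, 0, -30], "roll": 0, "jaw": 0},
    {"dp": [0, 0, -80], "roll": 0, "jaw": 0},
    {"dp": [0, 0, -120], "roll": 0, "jaw": 0},
  ],
)

```text
time_s: 12.42
tcp_pos: [0.5202, -0.1564, 0.1383]
eef_rot: [-180.0, -0.0, -35.1]
contact_force: [0.5, 0.3, -1.3]
gripper_width: 0.0261
gripper_force: 15.0
```

Emit:
send_rows(
  steps=[
    {"dp": [-27, -38, 0], "roll": -0.1, "jaw": 0},
    {"dp": [-60, -84, 0], "roll": -0.24, "jaw": 0},
    {"dp": [-93, -130, 0], "roll": -0.38, "jaw": 0},
    {"dp": [-126, -176, 0], "roll": -0.52, "jaw": 0},
    {"dp": [-160, -224, 0], "roll": -0.67, "jaw": 0},
  ],
)

```text
time_s: 13.05
tcp_pos: [0.5176, 0.1206, 0.1368]
eef_rot: [-180.0, -0.0, 3.6]
contact_force: [1.6, -0.1, -1.3]
gripper_width: 0.0256
gripper_force: 15.0
```

```bash
python3 - <<'E'
from plan import *
from plant import r
s=r.get_state();print(s["tcp_pos"],s["eef_rot"])
print(mv((*(s["tcp_pos"]*1000),s["eef_rot"][2]),(519,343,23,3)))
E
```

```text
[0.51763697 0.12063863 0.13676004] [-1.79991136e+02 -1.58518035e-02  3.55000044e+00]
([15, -222, 114], np.float64(0.01))
```

Emit:
send_rows(
  steps=[
    {"dp": [4, -56, 0], "roll": 0, "jaw": 0},
    {"dp": [8, -114, 0], "roll": 0, "jaw": 0},
    {"dp": [12, -172, 0], "roll": 0, "jaw": 0},
    {"dp": [15, -215, 20], "roll": 0, "jaw": 0},
    {"dp": [15, -221, 70], "roll": 0, "jaw": 0},
  ],
)

```text
time_s: 13.68
tcp_pos: [0.5217, 0.345, 0.0678]
eef_rot: [-179.8, -0.3, 3.5]
contact_force: [0.3, -0.2, -1.8]
gripper_width: 0.0264
gripper_force: 15.0
```

Emit:
send_rows(
  steps=[
    {"dp": [0, 0, 30], "roll": 0, "jaw": 0},
    {"dp": [0, 0, 41], "roll": 0, "jaw": 0},
    {"dp": [0, 0, 44], "roll": 0, "jaw": 0},
    {"dp": [0, 0, 44], "roll": 0, "jaw": 0},
  ],
)

```text
time_s: 14.18
tcp_pos: [0.521, 0.3408, 0.0237]
eef_rot: [-179.9, -0.1, 3.3]
contact_force: [-0.2, -0.5, -0.4]
gripper_width: 0.0259
gripper_force: 15.0
```

Emit:
send_rows(
  steps=[
    {"dp": [0, 0, 0.5], "roll": 0, "jaw": 42},
    {"dp": [0, 0, 0.5], "roll": 0, "jaw": 45},
    {"dp": [0, 0, -20], "roll": 0, "jaw": 50},
    {"dp": [0, 0, -70], "roll": 0, "jaw": 60},
    {"dp": [0, 0, -95], "roll": 0, "jaw": 70},
  ],
)

```text
time_s: 14.8
tcp_pos: [0.5213, 0.3412, 0.1208]
eef_rot: [-179.9, -0.2, 3.3]
contact_force: [-0.3, 0.6, -0.9]
gripper_width: 0.0571
gripper_force: 0.0
```

Emit:
send_rows(
  steps=[
    {"dp": [-16, 52, 0], "roll": 0.17, "jaw": 75},
    {"dp": [-33, 105, 0], "roll": 0.34, "jaw": 75},
    {"dp": [-50, 158, 0], "roll": 0.52, "jaw": 75},
    {"dp": [-66, 211, 0], "roll": 0.7, "jaw": 75},
    {"dp": [-80, 258, 0], "roll": 0.88, "jaw": 75},
  ],
)

```text
time_s: 15.42
tcp_pos: [0.4546, 0.0766, 0.1182]
eef_rot: [-179.9, -0.0, -47.5]
contact_force: [0.9, 0.9, -0.4]
gripper_width: 0.0657
gripper_force: 0.0
```

Emit:
send_rows(
  steps=[
    {"dp": [0, 0, 0], "roll": 0.17, "jaw": 75},
    {"dp": [0, 0, 20], "roll": 0.35, "jaw": 75},
    {"dp": [0, 0, 48], "roll": 0.35, "jaw": 75},
    {"dp": [0, 0, 48], "roll": 0.35, "jaw": 75},
  ],
)

```text
time_s: 15.92
tcp_pos: [0.4542, 0.0775, 0.0687]
eef_rot: [179.8, -0.0, -67.2]
contact_force: [-0.5, 0.7, 0.3]
gripper_width: 0.0654
gripper_force: 0.0
```

```bash
python3 look.py e side 140 110 300 230; python3 - <<'E'
from plan import *
from plant import r
s=r.get_state();print(mv((*(s["tcp_pos"]*1000),s["eef_rot"][2]),(454,75,17,-67)))
E
```

```text
[0.4542 0.0775 0.0687] [179.8  -0.  -67.2]
scale 5.0
([2, 2, 53], np.float64(-0.0))
```

View pics/e.png

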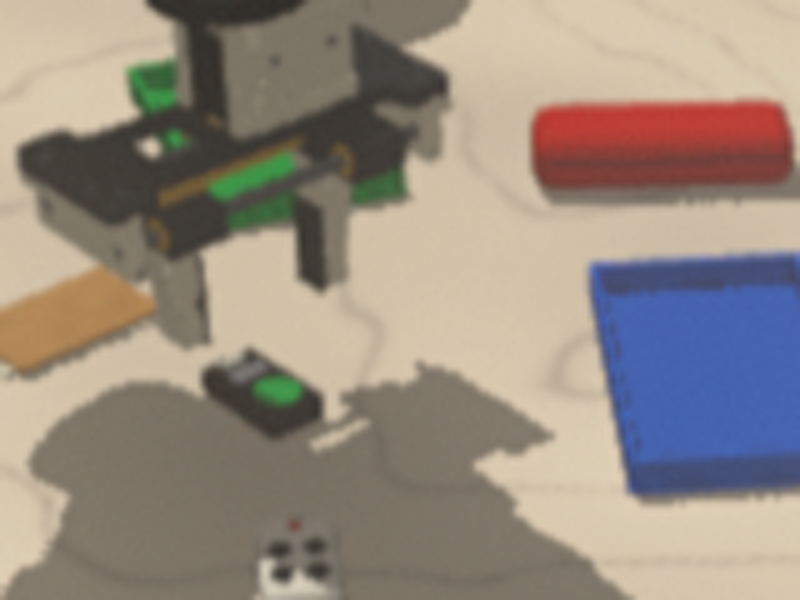

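The fingers straddle the key: the tip midpoint projects to about (257,395) and the key's centre is at (265,393).

Emit:
send_rows(
  steps=[
    {"dp": [2, 1, 30], "roll": 0, "jaw": 75},
    {"dp": [2, 1, 52], "roll": 0, "jaw": 75},
    {"dp": [2, 1, 52], "roll": 0, "jaw": 75},
    {"dp": [2, 1, 52], "roll": 0, "jaw": 0},
    {"dp": [2, 1, 52], "roll": 0, "jaw": 0},
  ],
)

```text
time_s: 16.6
tcp_pos: [0.4559, 0.0765, 0.0188]
eef_rot: [-179.9, 0.0, -67.2]
contact_force: [0.1, -0.5, 0.3]
gripper_width: 0.0514
gripper_force: 0.0
```

Emit:
send_rows(
  steps=[
    {"dp": [0, 0, 0], "roll": 0, "jaw": 0},
    {"dp": [0, 0, 0], "roll": 0, "jaw": 0},
    {"dp": [0, 0, 0], "roll": 0, "jaw": 0},
    {"dp": [0, 0, -40], "roll": 0, "jaw": 0},
    {"dp": [0, 0, -90], "roll": 0, "jaw": 0},
  ],
)

```text
time_s: 17.23
tcp_pos: [0.4542, 0.0754, 0.1077]
eef_rot: [179.8, -0.0, -67.2]
contact_force: [1.6, 0.9, -0.8]
gripper_width: 0.0339
gripper_force: 15.0
```

```bash
python3 - <<'E'
from plan import *
from plant import r
s=r.get_state();print(mv((*(s["tcp_pos"]*1000),s["eef_rot"][2]),(683,59,23,-104)))
E
```

```text
([104, -205, 85], np.float64(0.64))
```

Emit:
send_rows(
  steps=[
    {"dp": [18, -35, 0], "roll": 0.14, "jaw": 0},
    {"dp": [42, -82, 0], "roll": 0.28, "jaw": 0},
    {"dp": [66, -130, 0], "roll": 0.42, "jaw": 0},
    {"dp": [88, -174, 0], "roll": 0.56, "jaw": 0},
    {"dp": [104, -205, 10], "roll": 0.64, "jaw": 0},
  ],
)

```text
time_s: 17.85
tcp_pos: [0.6867, 0.0593, 0.0975]
eef_rot: [-179.9, 0.0, -104.1]
contact_force: [0.2, -0.6, -1.0]
gripper_width: 0.0338
gripper_force: 15.0
```

Emit:
send_rows(
  steps=[
    {"dp": [0, 0, 30], "roll": 0, "jaw": 0},
    {"dp": [0, 0, 60], "roll": 0, "jaw": 0},
    {"dp": [0, 0, 70], "roll": 0, "jaw": 0},
    {"dp": [0, 0, 74], "roll": 0, "jaw": 0},
    {"dp": [0, 0, 74], "roll": 0, "jaw": 0},
  ],
)

```text
time_s: 18.48
tcp_pos: [0.6849, 0.0598, 0.0245]
eef_rot: [-179.9, 0.0, -103.8]
contact_force: [0.3, 0.2, 0.6]
gripper_width: 0.0337
gripper_force: 15.0
```

Emit:
send_rows(
  steps=[
    {"dp": [0, 0, 0], "roll": 0, "jaw": 48},
    {"dp": [0, 0, 0], "roll": 0, "jaw": 49},
    {"dp": [0, 0, -20], "roll": 0, "jaw": 50},
    {"dp": [0, 0, -70], "roll": 0, "jaw": 60},
    {"dp": [0, 0, -95], "roll": 0, "jaw": 70},
  ],
)

```text
time_s: 19.1
tcp_pos: [0.686, 0.0599, 0.1234]
eef_rot: [-179.7, 0.1, -103.8]
contact_force: [0.4, 0.4, 0.5]
gripper_width: 0.0571
gripper_force: 0.0
```

Emit:
send_rows(
  steps=[
    {"dp": [36, 42, 0], "roll": -0.03, "jaw": 75},
    {"dp": [74, 86, 0], "roll": -0.07, "jaw": 75},
    {"dp": [112, 130, 0], "roll": -0.07, "jaw": 75},
    {"dp": [150, 174, 0], "roll": -0.07, "jaw": 75},
    {"dp": [178, 207, 25], "roll": -0.07, "jaw": 75},
  ],
)

```text
time_s: 19.73
tcp_pos: [0.4406, -0.0642, 0.0962]
eef_rot: [-179.7, 0.1, -99.8]
contact_force: [0.2, -0.1, -1.4]
gripper_width: 0.0659
gripper_force: 0.0
```

Emit:
send_rows(
  steps=[
    {"dp": [0, 0, 20], "roll": 0, "jaw": 75},
    {"dp": [0, 0, 25], "roll": 0, "jaw": 75},
  ],
)

```text
time_s: 19.98
tcp_pos: [0.4409, -0.0638, 0.0693]
eef_rot: [-179.9, 0.0, -99.9]
contact_force: [1.0, 1.1, 0.2]
gripper_width: 0.0657
gripper_force: 0.0
```

```bash
python3 look.py f side 140 140 320 275; python3 - <<'E'
from plan import *
from plant import r
s=r.get_state();print(mv((*(s["tcp_pos"]*1000),s["eef_rot"][2]),(439,-64,17,-101)))
E
```

```text
[ 0.4409 -0.0638  0.0693] [-179.9    0.   -99.9]
scale 4.444444444444445
([1, 2, 52], np.float64(0.02))
```

View pics/f.png

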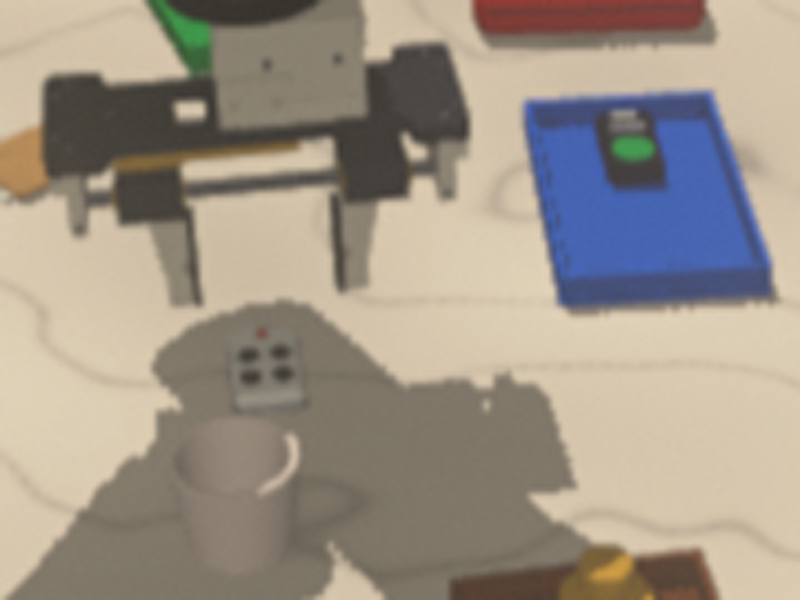

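The key lies flat in the blue tray. The remote (u≈268) is centred between the fingers (mid u≈268).

Emit:
send_rows(
  steps=[
    {"dp": [0, 1, 30], "roll": 0, "jaw": 75},
    {"dp": [0, 1, 52], "roll": 0, "jaw": 75},
    {"dp": [0, 1, 52], "roll": 0, "jaw": 75},
    {"dp": [0, 1, 52], "roll": 0, "jaw": 0},
    {"dp": [0, 1, 52], "roll": 0, "jaw": 0},
  ],
)

```text
time_s: 20.65
tcp_pos: [0.4408, -0.0632, 0.0176]
eef_rot: [-179.9, 0.0, -99.8]
contact_force: [-0.4, 0.1, -1.0]
gripper_width: 0.051
gripper_force: 0.0
```

Emit:
send_rows(
  steps=[
    {"dp": [0, 0, 0], "roll": 0, "jaw": 0},
    {"dp": [0, 0, 0], "roll": 0, "jaw": 0},
    {"dp": [0, 0, 0], "roll": 0, "jaw": 0},
    {"dp": [0, 0, -40], "roll": 0, "jaw": 0},
    {"dp": [0, 0, -90], "roll": 0, "jaw": 0},
  ],
)

```text
time_s: 21.28
tcp_pos: [0.4388, -0.0637, 0.1069]
eef_rot: [179.8, -0.1, -99.9]
contact_force: [1.3, -0.2, 0.1]
gripper_width: 0.036
gripper_force: 15.0
```

```bash
python3 - <<'E'
from plan import *
from plant import r
s=r.get_state();print(mv((*(s["tcp_pos"]*1000),s["eef_rot"][2]),(662,-23,23,-104)))
E
```

```text
([-78, -213, 84], np.float64(0.07))
```

Emit:
send_rows(
  steps=[
    {"dp": [-13, -36, 0], "roll": 0.02, "jaw": 0},
    {"dp": [-31, -85, 0], "roll": 0.04, "jaw": 0},
    {"dp": [-49, -134, 0], "roll": 0.07, "jaw": 0},
    {"dp": [-67, -183, 0], "roll": 0.07, "jaw": 0},
    {"dp": [-78, -213, 10], "roll": 0.07, "jaw": 0},
  ],
)

```text
time_s: 21.9
tcp_pos: [0.6656, -0.0227, 0.0966]
eef_rot: [-179.9, 0.0, -103.9]
contact_force: [-0.3, 0.5, -0.6]
gripper_width: 0.0356
gripper_force: 15.0
```

Emit:
send_rows(
  steps=[
    {"dp": [0, 0, 30], "roll": 0, "jaw": 0},
    {"dp": [0, 0, 60], "roll": 0, "jaw": 0},
    {"dp": [0, 0, 70], "roll": 0, "jaw": 0},
    {"dp": [0, 0, 74], "roll": 0, "jaw": 0},
    {"dp": [0, 0, 74], "roll": 0, "jaw": 0},
  ],
)

```text
time_s: 22.52
tcp_pos: [0.6635, -0.023, 0.0235]
eef_rot: [-179.9, 0.0, -103.9]
contact_force: [0.1, 0.2, -0.4]
gripper_width: 0.0356
gripper_force: 15.0
```

Emit:
send_rows(
  steps=[
    {"dp": [0, 0, 0], "roll": 0, "jaw": 49},
    {"dp": [0, 0, 0], "roll": 0, "jaw": 50},
    {"dp": [0, 0, -20], "roll": 0, "jaw": 52},
    {"dp": [0, 0, -70], "roll": 0, "jaw": 60},
    {"dp": [0, 0, -125], "roll": 0, "jaw": 70},
  ],
)

```text
time_s: 23.15
tcp_pos: [0.6625, -0.0232, 0.1488]
eef_rot: [179.9, -0.0, -103.9]
contact_force: [1.4, 0.2, -0.9]
gripper_width: 0.0572
gripper_force: 0.0
```

Emit:
send_rows(
  steps=[
    {"dp": [20, 50, -30], "roll": 0, "jaw": 75},
    {"dp": [30, 100, -60], "roll": 0, "jaw": 75},
    {"dp": [40, 150, -80], "roll": 0, "jaw": 75},
    {"dp": [50, 190, -100], "roll": 0, "jaw": 75},
    {"dp": [50, 190, -100], "roll": 0, "jaw": 75},
  ],
)

```text
time_s: 23.78
tcp_pos: [0.4652, -0.0261, 0.2505]
eef_rot: [-179.7, 0.2, -103.8]
contact_force: [0.8, 0.7, 0.4]
gripper_width: 0.0658
gripper_force: 0.0
```

```bash
python3 look.py g side 130 90 400 292; python3 look.py t top 30 60 500 290; python3 - <<'E'
import pickle
from h import *
c=pickle.load(open("t.pkl","rb"));M=masks(c["image"]);f=.64
def R(*a):return [int(v*f) for v in a]
for n,k,roi,z in[("wL","brass",(590,310,660,420),.045),("wS","brass",(660,310,710,420),.031),("key","dark",(330,210,385,290),.02),("remote","white",(385,215,445,300),.019),("bat","dark",(95,315,210,380),.022),("case","red",(190,140,290,270),.018)]:
    print(n,rect(c,M[k],R(*roi),z))
E
```

```text
[ 0.4652 -0.0261  0.2505] [-179.7    0.2 -103.8]
scale 2.962962962962963
[ 0.4662 -0.0259  0.2495] [-1.798e+02  1.000e-01 -1.038e+02]
scale 1.702127659574468
wL [ 521.3 -314.4   41.5   31.6   15. ]
wS [ 505.2 -391.9   29.7   20.4   -2.2]
key [682.6  59.6  60.5  32.9  76.3]
remote [661.8 -25.1  56.5  34.9  77.6]
bat [519.7 336.8  41.8  28.5   5.1]
case [727.7 234.1 147.7  56.3 -17.4]
```

View pics/g.png

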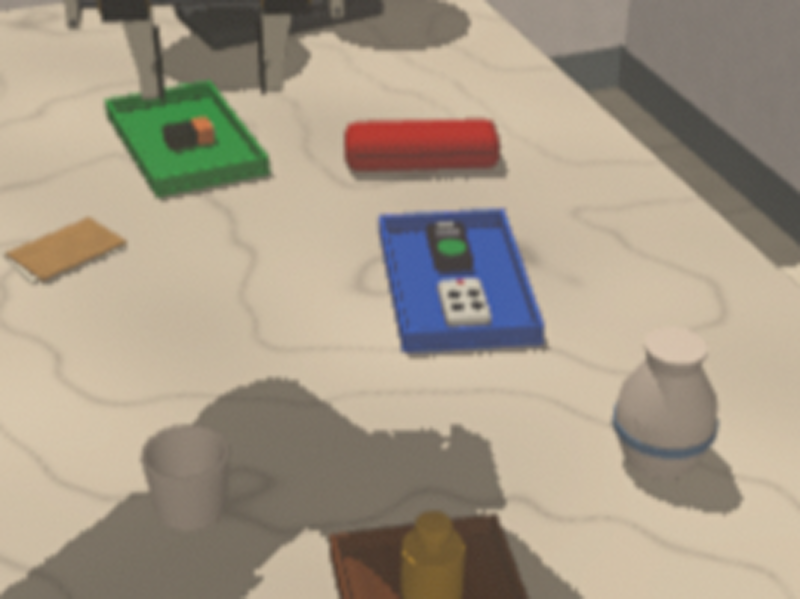

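View pics/t.png

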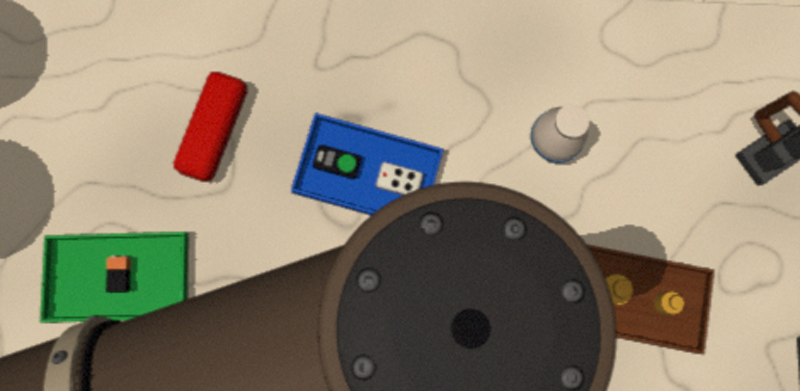

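All five lie in their trays, well inside the limits. The case and vase haven't moved, so I'm handing in.

```bash
python3 -c "
from plant import r
print(r.close_job())"
```

```text
the job is handed in; nothing more can be done
None
```

The job is handed in at about 24 s of the 122 s allowed: all five things are in their trays, weights standing and the rest flat and face up, with the glasses case and vase not visibly moved; the hand-in call returned no verdict.

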